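Put the lint filter on the drying mat

ROBOT

A 7-joint arm with a two-finger parallel gripper is mounted at the origin on the work surface. World frame = base frame: x ahead of the robot, y to its left, z up, the work surface at z = 0. Lengths are in m, angles in degrees, forces in N, time in s.
With the tool pointing down it reaches from about 0.4 to 0.85 m from the base axis. Payload 10.4 kg.
Tool frame: the origin (TCP) lies on the centre line of the jaws, within the pads' length; the fingertips stand 14 mm ahead of it and the grasp point (between the pads) lies 5 mm behind it; z points along the fingers, y is the line along which they close (so a half turn about z gives the same grasp; the last joint's range is limited). The gripper opens to 87 mm and grips with 3 to 60 N. Pads are 19 mm wide; open, the fingers measure 117 mm over their backs; the gripper's body (75 mm by 190 mm) begins 51 mm behind the grasp point.
Start: joints at [-65.581, 19.034, -3.707, 83.658, 1.238, 77.344, -5.071], TCP at [0.271, 0.563, 0.237] pointing down, gripper open.
Joint ranges: [-148.97, 148.97], [-28.65, 121.19], [-84.17, 76.75], [9.2, 138.47], [-72.65, 252.65], [3.7, 117.97], [-149.18, 149.18]. Speed limits (degrees/s): [127.2, 127.2, 159.86, 159.86, 180, 180, 180].

INTERFACE

Orientations are given as [roll, pitch, yaw] about the fixed x, y, z axes, in that order (R = Rz(yaw) Ry(pitch) Rx(roll)).
In Python, from cell import arm gives the robot as it stands.
- The arm moves only by the tool advance, called after ">>>" as a command line: name --argument value ..., lists and objects as JSON in quotes. Schema: {"type":"object","properties":{"rows":{"type":"array","items":{"type":"object","properties":{"x":{"type":"number"},"y":{"type":"number"},"z":{"type":"number"},"yaw":{"type":"number"},"aperture":{"type":"number"}},"additionalProperties":false,"required":["aperture"]},"minItems":1,"maxItems":8},"force":{"type":"number"},"only":{"type":"string"},"quiet":{"type":"boolean"},"lines":{"type":"string"}},"required":["rows"],"additionalProperties":false}. rows is a list of rows, 1 to 8 of them, each an object with the fields x, y, z (the shift in m), yaw (a turn about the tool's z in degrees), aperture (the finger opening in m); a field left out counts as zero (the opening has to be given); each row shifts and turns the commanded pose from where the row before left it, along the tool's axes as they then stand; what a row does not reach is not made up. A row lasts 1/10 s, in which the tool goes at most 0.05 m and 8.59 degrees, less where a joint would pass 70% of its speed; a pose out of reach is approached as far as the arm can. The fingers move at their own pace and stop on an object; force is the grip in N (left out, the last holds). Time passes only in rows, so rows that do not move let the fingers close. The tool returns the time, the measured TCP pose, the force, the opening and the grip force at its end. only (a regular expression) keeps the lines of the reply that match it, lines (a string "A,B") keeps lines A to B, and quiet returns only ok. Input that does not fit is refused with a message, and nothing moves.
- arm.read_state(): the state, without advancing time (a new reading comes with each control period).
- arm.camera(name): name is "scene" or "side" or "wrist"; returns the picture (420x560x3 uint8, blue, green, red); there is no depth.
- arm.camera_params(name): a dict with "fx", "fy", "cx", "cy" (pixels), "R" (3x3) and "t" (3): a world point X has camera coordinates R X + t. Camera axes: x right, y down, z forward; pixel columns grow to the right and rows downward; lengths in m; the calibration is good to about 2 mm. A picture is of the moment at which its call begins: read the wrist's pose just before it. camera_params takes no time and is no camera call; for the wrist camera it gives the pose at the moment of the call.
- arm.sign_off(): hands the job in; it is judged then, once.
The state is a dict: "time_s": time; "joint_pos": joint angles; "qvel": joint speeds; "joint_efforts": joint torques, N m; "tcp_pos": TCP position; "tool_rot": TCP orientation; "wrist_force": force on the tool from outside, world axes, zero at the start; "wrist_torque": the same for the moment, N m; "width": finger opening in m; "gripper_force": force on a finger pad.
Only numpy, scipy, OpenCV 4.12 (cv2) and the standard library are available. Lean on these libraries where they do the work, as an engineer would, in place of code of your own. Each camera call takes 0.05 s, during which the arm holds its last target. There are 200 camera calls.

TASK

First clear the drying mat by pushing the worn rectangular scrubbing brush off the counter's edge into the bin hanging below, without lifting it. Then draw the dryer's lint filter all the way out of the low shelf by its tab, sliding it on the counter, let go of it there, and take it again across the middle of its frame - the tab must not carry its weight - to lay it flat along the middle of the mat, its tab to either end. The filter is thin and brittle: grip it lightly and set it down softly, and leave everything else where it is.

Things in the scene. Friction and masses are not known exactly. Their poses are not given: they have to be found in the camera images.
- filter: Dryer lint filter, 175 mm long, 20 mm high: grey plastic lattice (pale mesh) frame 125 x 54 mm with a solid pull tab 50 x 26 mm at one end; about 0.2 kg. Origin: underside, centre of the whole outline; x lengthwise (tab at -x, frame from -37 to +88 mm), z up. It starts flat in one of the shelf's two bays, only the tab sticking out.
- frame_mid (a point): Middle of the filter's frame and about its balance point, 10 mm above its underside, 25 mm from the filter's origin away from the tab: grip it here, across its 54 mm width, to carry it. The filter cracks if the two fingers press it with over 80 N in all (40 N each) if it meets the mat with over 40 N, or if it is let fall more than about 12 mm.
- tab (a point): Middle of the filter's pull tab, 10 mm above its underside, 62.5 mm from the filter's origin: grip it across its 26 mm width to draw the filter out. The tab sticks about 40 to 50 mm out of the shelf.
- shelf: Low fixed wooden shelf on the counter, 260 mm wide, 150 mm deep, 52 mm high, with no floor: two bays side by side, each 115 mm wide and 42 mm high inside, centred 62 mm either side of its middle, roofed over and open only at the front. Origin: centre of its foot; -x points out of the open front (front edge at x = -75 mm), y along its width, z up.
- mat: Fixed grey drying mat, 240 x 100 mm, 3 mm thick, flat, lying along the counter's far edge (its far side 4 mm from that edge). Origin: centre of its underside; y runs along its 240 mm length, parallel to the counter's edge; x points to the edge.
- scrub_brush: Worn rectangular scrubbing brush, 120 x 56 mm, 44 mm high, wooden block above bristles, about 0.16 kg, resting bristles down on the mat. Origin: centre of its underside; y along its 120 mm length, z up.
- brush_mid (a point): Centre of the scrubbing brush, 22 mm above its underside.
- bin: White open waste bin, 180 (x) x 300 (y) x 170 mm, walls 5 mm, hanging just beyond and below the counter's far edge in front of the mat; its rim is 55 mm below the counter's top. Origin: centre of its underside, x pointing away from the counter, y along the edge. The counter ends at world x = 0.66.
- garment_brush: Bystander: wooden garment brush, 135 x 46 x 27 mm, solid oval back and thin round handle, in the shelf's other bay. Origin on its underside.
- dispenser: Bystander: white dispenser bottle, 64 mm diameter, 170 mm high. Origin: centre of underside.
- cup: Bystander: clear plastic cup, 72 mm diameter, 75 mm high. Origin: centre of underside.
- jar: Bystander: glass jar with lid, 80 mm diameter, 110 mm high. Origin: centre of underside.
- tin: Bystander: flat tin, 80 mm diameter, 35 mm high, on top of the shelf. Origin: centre of underside.
- soap: Bystander: white block of soap, 55 x 85 x 26 mm. Origin: centre of underside.

How it is judged (in metres and radians):
On the way, in this order (a step that is already met when the one before it is completed fails the run):
1. the scrubbing brush is in the bin (x of brush_mid in the frame of bin between -0.09 and 0.09 m and y of brush_mid in the frame of bin between -0.15 and 0.15 m and z of brush_mid in the frame of bin between 0 and 0.16 m), for 0.2 s.
2. the filter lies flat on the counter, wholly out of the shelf and let go (x of frame_mid in the frame of shelf below -0.1375 m and contact force between the fingers and filter below 0.1 N and height (world z) of filter below 0.008 m and linear speed of filter below 0.02 m/s), for 0.2 s.
3. the filter is lifted by the middle of its frame (height (world z) of frame_mid above 0.035 m and horizontal distance between the grasp point and frame_mid below 0.04 m and contact force between the fingers and filter above 1 N), for 0.2 s.
At the end, for the whole second after the job is handed in: The scrubbing brush is in the bin; the filter lies at rest, flat and right way up on the mat, released, its centre within 25 mm across and 35 mm along of the mat's centre, its length within 0.25 rad of the mat's, tab to either end (all of step 1 and x of filter in the frame of mat between -0.025 and 0.025 m and y of filter in the frame of mat between -0.035 and 0.035 m and angle between the x axis of filter and the y axis of mat, either way round below 0.25 rad and angle between filter's own z axis and vertical below 0.06 rad and height (world z) of filter between 0.001 and 0.008 m and linear speed of filter below 0.02 m/s and contact force between the fingers and filter below 0.1 N); the robot touches nothing.
It fails at once if the fingers together press the filter with more than 80 N (contact force between the fingers and filter above 80 N).
It fails at once if the filter is dropped (let fall more than about 12 mm), or hits or is pressed on the mat with more than 40 N (contact force between filter and mat above 40 N or (linear speed of filter above 0.5 m/s and contact force between the fingers and filter below 0.1 N)).
It fails at once if the filter is lifted (more than 20 mm) by anything but the middle of its frame (height (world z) of frame_mid above 0.03 m and horizontal distance between the grasp point and frame_mid above 0.05 m).
It fails at once if the scrubbing brush is lifted (more than 25 mm) (height (world z) of brush_mid above 0.05 m).
It fails at once if a bystander is moved more than 30 mm (distance of any of garment_brush, dispenser, cup, jar, tin, soap from where it was at the start of the episode above 0.03 m).
It also fails if it takes over 66 s, if anything falls off the work surface, if the arm or the gripper's body presses on something with over 40 N, if the wrist force passes 120 N, or if a joint passes its speed limit or range.

## Working session

There is one attempt and no reset: what is moved stays moved. The work goes in short steps, Python scripts to look and compute and a tool call to move; the robot and the scene stay as the last step left them, time stands still between calls to the robot, and variables do not carry over. Pictures are saved under pics/ and viewed, at most 10 in all, crops included, and the job is handed in when it is done.

```bash
mkdir -p pics; ls
```

Run:
```python
from cell import arm
import cv2,numpy as np
ims=[arm.camera(n) for n in("scene","side","wrist")]
for n,i in zip(("scene","side","wrist"),ims):
    cv2.imwrite(f"pics/{n}0.png",i); p=arm.camera_params(n); print(n,p["fx"],p["cx"],p["cy"],np.round(-np.array(p["R"]).T@p["t"],3),np.round(p["R"],2).tolist())
s=arm.read_state();print(s["tcp_pos"],s["tool_rot"],s["time_s"],s["width"])
```

```text
pics
scene 526.9467929773205 281.0710547914725 207.65705024209637 [1.025 0.773 1.155] [[-0.84, 0.55, -0.01], [0.44, 0.66, -0.61], [-0.32, -0.51, -0.79]]
side 450.22872740531227 278.04703336052233 212.03056376413917 [ 1.11  -0.933  0.826] [[0.83, 0.56, 0.02], [0.37, -0.51, -0.77], [-0.42, 0.65, -0.63]]
wrist 290.9252694431391 277.76761302917356 211.84568239552493 [0.2   0.596 0.384] [[0.43, 0.9, -0.0], [0.86, -0.42, 0.29], [0.26, -0.12, -0.96]]
[0.27106683 0.56286758 0.23594204] [-1.79939850e+02  2.86675908e-03  1.54284789e+02] 0.15 0.08678693549925291
```

View pics/scene0.png

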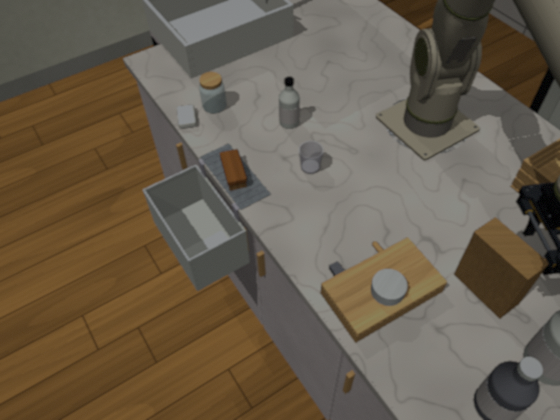

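View pics/side0.png

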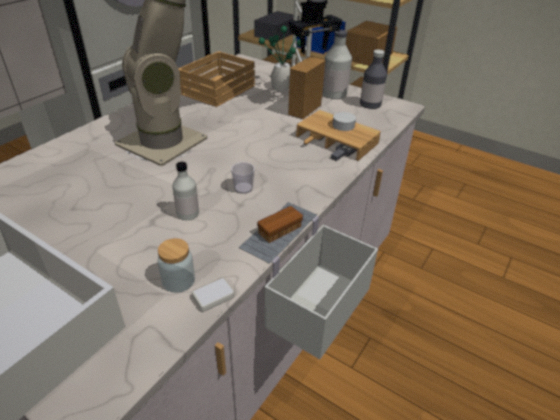

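The scene view shows the mat with the orange brush at about (233,170), the bin at (200,225), the shelf with the tin at (385,285), the dark tab at (337,268) and the garment-brush handle at (378,247). The side view shows the brush at (280,222) and the tab at (343,152). Next I'll measure all of these.

Create h.py:
```python
import numpy as np,cv2
from cell import arm
def ray(p,uv):
    R=np.array(p["R"]);c=-R.T@np.array(p["t"])
    d=R.T@np.array([(uv[0]-p["cx"])/p["fx"],(uv[1]-p["cy"])/p["fy"],1]);return c,d
def plane(p,uv,z):
    c,d=ray(p,uv);return c+d*(z-c[2])/d[2]
def tri(p1,a,p2,b):
    c1,d1=ray(p1,a);c2,d2=ray(p2,b)
    s=np.linalg.lstsq(np.c_[d1,-d2],c2-c1,rcond=None)[0]
    A,B=c1+s[0]*d1,c2+s[1]*d2;return (A+B)/2,np.linalg.norm(A-B)
def proj(p,X):
    x=np.array(p["R"])@X+p["t"];return p["fx"]*x[0]/x[2]+p["cx"],p["fy"]*x[1]/x[2]+p["cy"]
```

Run:
```python
import cv2
a=cv2.imread("pics/scene0.png");b=cv2.imread("pics/side0.png")
f=lambda i,x,y,w,h,s:cv2.resize(i[y:y+h,x:x+w],(w*s,h*s),interpolation=cv2.INTER_CUBIC)
cv2.imwrite("pics/c1.png",cv2.vconcat([cv2.hconcat([f(a,190,130,100,75,4),f(b,230,190,100,75,4)]),cv2.hconcat([f(a,315,230,135,100,3)[:, :400],f(b,280,100,135,100,3)[:, :400]])]))
```

```text
(no output)
```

View pics/c1.png

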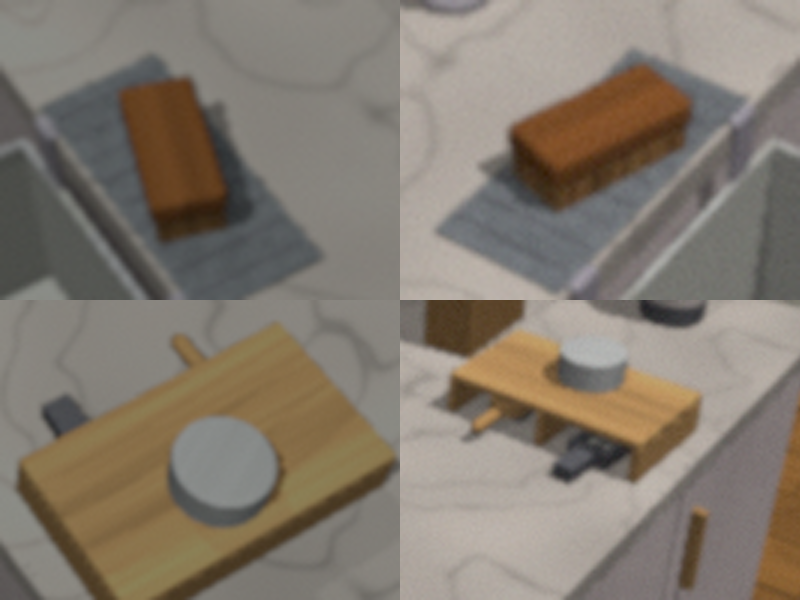

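Run:
```python
from h import *
S,D=arm.camera_params("scene"),arm.camera_params("side")
g=lambda n,L:[print(n,np.round(x,4),round(e,4)) for x,e in (tri(S,a,D,b) for a,b in L)]
# correspondence: order by projecting
def match(n,A,B,z):
    PA=[plane(S,a,z) for a in A]; PB=[plane(D,b,z) for b in B]
    L=[(a,B[int(np.argmin([np.linalg.norm(p-q) for q in PB]))]) for a,p in zip(A,PA)]
    print(n,"plane",np.round([p[:2] for p in PA],3).tolist(),np.round([p[:2] for p in PB],3).tolist()); g(n,L)
match("brush",[(220.5,153.2),(237.5,150),(246.5,177.5),(229.2,182.5)],[(258,223.2),(290,206.7),(302.5,215),(268,232.5)],.047)
match("mat",[(228.7,143.7),(201.2,157),(270.5,194.5),(237,205)],[(290,202.5),(316.2,214.2),(239.5,247.5),(270,263)],.003)
match("shelf",[(321.7,285.7),(406.7,237.3),(446.7,283.3),(355,330)],[(297.7,125.7),(320,110),(380,132.7),(357.3,147.7)],.052)
match("tabend",[(330,266.7),(337.7,262.3)],[(331.7,154.3),(340,158)],.02)
```

```text
brush plane [[0.613, -0.206], [0.565, -0.189], [0.598, -0.085], [0.646, -0.096]] [[0.572, -0.205], [0.602, -0.096], [0.65, -0.106], [0.615, -0.219]]
brush [ 0.6098 -0.2124  0.0395] 0.0001
brush [ 0.5638 -0.196   0.0383] 0.0035
brush [ 0.5968 -0.0891  0.0409] 0.0029
brush [ 0.6454 -0.1002  0.0413] 0.0017
mat plane [[0.556, -0.265], [0.651, -0.263], [0.557, -0.028], [0.654, -0.048]] [[0.563, -0.032], [0.654, -0.034], [0.56, -0.271], [0.657, -0.271]]
mat [ 5.560e-01 -2.677e-01 -5.000e-04] 0.0024
mat [ 0.6524 -0.2664 -0.0016] 0.0046
mat [ 5.583e-01 -2.840e-02  4.000e-04] 0.0047
mat [ 0.6573 -0.0419  0.0108] 0.0017
shelf plane [[0.625, 0.307], [0.366, 0.314], [0.375, 0.465], [0.628, 0.439]] [[0.376, 0.302], [0.378, 0.456], [0.635, 0.432], [0.616, 0.293]]
shelf [0.6166 0.3024 0.0444] 0.01
shelf [0.3667 0.3127 0.0468] 0.0063
shelf [0.3735 0.4641 0.0478] 0.0011
shelf [0.6299 0.4385 0.0489] 0.0051
tabend plane [[0.564, 0.262], [0.541, 0.262]] [[0.544, 0.253], [0.578, 0.249]]
tabend [0.5678 0.2605 0.0141] 0.0108
tabend [0.54   0.2602 0.0155] 0.002
```

Run:
```python
from h import *
S,D=arm.camera_params("scene"),arm.camera_params("side")
r=lambda v:np.round(v,3)
print("disp base",r(plane(S,(290,126),0)),r(plane(D,(187,217),0)),"cap",tri(S,(289,80),D,(181,167)))
print("cup base",r(plane(S,(310,171),0)),r(plane(D,(243,191),0)),"top",tri(S,(311,148),D,(242,170)))
print("jar",tri(S,(211,79),D,(173,249)),"soap",tri(S,(186,115),D,(213,292)))
print("bin rim corners",[r(plane(S,a,-.055)) for a in((147,187),(196,167),(243,231),(193,257))])
n=np.array([np.cos(np.radians(162.5)),np.sin(np.radians(162.5))])  # tool x at push
print(n, "start pt",np.array([.605,-.148])+n*.075)
```

```text
disp base [ 0.357 -0.228  0.   ] [ 0.36  -0.257 -0.   ] cap (array([ 0.34971521, -0.24607823,  0.16175594]), np.float64(0.0040520161054008))
cup base [ 0.413 -0.04   0.   ] [ 0.413 -0.065  0.   ] top (array([ 0.40210185, -0.05713511,  0.07105828]), np.float64(0.006059110572740795))
jar (array([ 0.50650691, -0.44460448,  0.10496523]), np.float64(0.0021173984531970024)) soap (array([ 0.61174331, -0.43595792,  0.01812919]), np.float64(5.7394407022148224e-05))
bin rim corners [array([ 0.825, -0.298, -0.055]), array([ 0.666, -0.287, -0.055]), array([ 0.668, -0.   , -0.055]), array([ 0.824, -0.002, -0.055])]
[-0.95371695  0.3007058 ] start pt [ 0.53347123 -0.12544707]
```

>>> advance --rows '[{"x": -0.0334, "y": -0.0316, "aperture": 0.087}, {"x": -0.0334, "y": -0.0316, "aperture": 0.087}, {"x": -0.0334, "y": -0.0316, "aperture": 0.087}, {"x": -0.0334, "y": -0.0316, "aperture": 0.087}, {"x": -0.0334, "y": -0.0316, "aperture": 0.087}, {"x": -0.0334, "y": -0.0316, "aperture": 0.087}, {"x": -0.0334, "y": -0.0316, "aperture": 0.087}, {"x": -0.0334, "y": -0.0316, "aperture": 0.087}]'

```text
time_s: 0.95
tcp_pos: [0.4025, 0.2175, 0.2365]
tool_rot: [180.0, -0.0, 154.3]
wrist_force: [1.0, 0.6, 0.1]
width: 0.087
gripper_force: 0.0
```

>>> advance --rows '[{"x": -0.0334, "y": -0.0316, "aperture": 0.087}, {"x": -0.0334, "y": -0.0316, "aperture": 0.087}, {"x": -0.0334, "y": -0.0316, "aperture": 0.087}, {"x": -0.0334, "y": -0.0316, "aperture": 0.087}, {"x": -0.0334, "y": -0.0316, "aperture": 0.087}, {"x": -0.0334, "y": -0.0316, "aperture": 0.087}, {"x": -0.0334, "y": -0.0316, "aperture": 0.087}, {"x": -0.0334, "y": -0.0316, "yaw": -8.2, "aperture": 0.087}]'

```text
time_s: 1.75
tcp_pos: [0.5317, -0.1211, 0.2366]
tool_rot: [180.0, 0.0, 161.5]
wrist_force: [-0.1, 0.1, 0.2]
width: 0.0871
gripper_force: 0.0
```

>>> advance --rows '[{"z": 0.04, "aperture": 0.087}, {"z": 0.04, "aperture": 0.087}, {"z": 0.04, "aperture": 0.087}, {"z": 0.04, "aperture": 0.087}, {"z": 0.035, "aperture": 0.087}, {"z": 0.01, "aperture": 0.087}, {"aperture": 0.087}]'

```text
time_s: 2.45
tcp_pos: [0.5306, -0.1187, 0.0307]
tool_rot: [-180.0, -0.2, 161.5]
wrist_force: [0.7, -1.0, 0.3]
width: 0.087
gripper_force: 0.0
```

Run:
```python
from h import *
cv2.imwrite("pics/w1.png",cv2.hconcat([cv2.resize(arm.camera("wrist"),(400,300)),cv2.resize(arm.camera("scene")[90:240,150:350],(400,300))]))
```

```text
(no output)
```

View pics/w1.png

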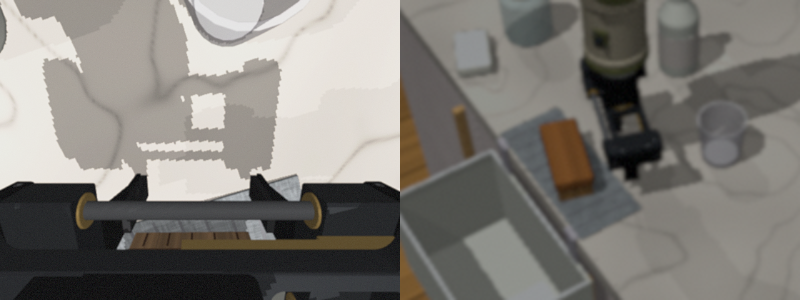

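The fingers stand clear behind the brush in both views: wrist (185,240), scene crop (568,160). I'll push.

>>> advance --rows '[{"x": -0.017, "aperture": 0.087}, {"x": -0.017, "aperture": 0.087}, {"x": -0.015, "aperture": 0.087}, {"x": -0.015, "aperture": 0.087}, {"x": -0.015, "aperture": 0.087}, {"x": -0.015, "aperture": 0.087}, {"x": -0.012, "aperture": 0.087}, {"x": -0.012, "aperture": 0.087}]'

```text
time_s: 3.35
tcp_pos: [0.6452, -0.1565, 0.0342]
tool_rot: [179.9, 0.2, 161.5]
wrist_force: [0.2, 0.1, -0.0]
width: 0.0869
gripper_force: 0.0
```

>>> advance --rows '[{"x": -0.012, "aperture": 0.087}, {"x": -0.012, "aperture": 0.087}, {"x": -0.012, "aperture": 0.087}, {"aperture": 0.087}, {"aperture": 0.087}]'

```text
time_s: 3.85
tcp_pos: [0.6779, -0.1677, 0.033]
tool_rot: [180.0, 0.1, 161.5]
wrist_force: [-0.7, 0.2, -0.7]
width: 0.0872
gripper_force: 0.0
```

Run:
```python
from h import *
cv2.imwrite("pics/w2.png",cv2.resize(arm.camera("side")[170:350,200:400],(600,540)))
```

```text
(no output)
```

View pics/w2.png

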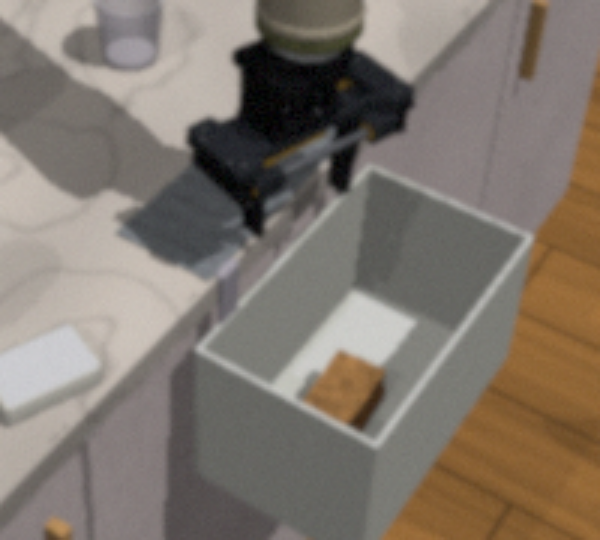

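The brush lies in the bin, at (345,390) in the crop, inside its walls. Next I'll work out the tin and the joint margins, and go up.

>>> advance --rows '[{"x": 0.03, "z": -0.04, "aperture": 0.087}, {"x": 0.03, "z": -0.05, "aperture": 0.087}, {"x": 0.02, "z": -0.05, "aperture": 0.087}, {"z": -0.05, "aperture": 0.087}, {"z": -0.01, "aperture": 0.087}]'

```text
time_s: 4.4
tcp_pos: [0.6084, -0.1447, 0.2279]
tool_rot: [179.8, 0.5, 161.5]
wrist_force: [0.2, 0.2, 0.8]
width: 0.087
gripper_force: 0.0
```

Run:
```python
from h import *
S,D=arm.camera_params("scene"),arm.camera_params("side")
print("tin",tri(S,(390,283),D,(344.5,116)))
print("handle tip",tri(S,(375,243),D,(305,142)), plane(S,(375,243),.013))
s=arm.read_state();print(s["joint_pos"],s["tcp_pos"],s["tool_rot"])
```

```text
tin (array([0.50451727, 0.40336733, 0.08827836]), np.float64(0.0014612864221306655))
handle tip (array([0.42776252, 0.26915291, 0.02010514]), np.float64(0.0023686715447900097)) [0.4226895  0.26556484 0.013     ]
[-16.19978087  20.67388674  32.96177788  86.47154575 -11.59354463
  75.72657227  89.29767621] [ 0.60835997 -0.14469621  0.22789854] [179.81246752   0.49802535 161.45607739]
```

>>> advance --rows '[{"x": 0.023, "y": 0.047, "aperture": 0.087}, {"x": 0.023, "y": 0.047, "aperture": 0.087}, {"x": 0.023, "y": 0.047, "aperture": 0.087}, {"x": 0.023, "y": 0.047, "aperture": 0.087}, {"x": 0.023, "y": 0.047, "aperture": 0.087}, {"x": 0.023, "y": 0.047, "aperture": 0.087}, {"x": 0.023, "y": 0.047, "aperture": 0.087}, {"x": 0.023, "y": 0.047, "aperture": 0.087}]'

```text
time_s: 5.2
tcp_pos: [0.5535, 0.2542, 0.2213]
tool_rot: [179.9, 0.0, 161.5]
wrist_force: [0.8, 0.7, 0.9]
width: 0.0866
gripper_force: 0.0
```

>>> advance --rows '[{"yaw": 8, "aperture": 0.087}, {"yaw": 8, "aperture": 0.087}, {"yaw": 8, "aperture": 0.087}, {"yaw": 8, "aperture": 0.087}, {"yaw": 8, "aperture": 0.087}, {"yaw": 8, "aperture": 0.087}, {"yaw": 8, "aperture": 0.087}, {"yaw": 8, "aperture": 0.087}]'

```text
time_s: 6.0
tcp_pos: [0.5541, 0.2522, 0.221]
tool_rot: [-180.0, -0.0, 97.1]
wrist_force: [-0.4, -0.3, -0.9]
width: 0.087
gripper_force: 0.0
```

>>> advance --rows '[{"yaw": 7.5, "aperture": 0.087}, {"aperture": 0.087}, {"aperture": 0.087}]'

```text
time_s: 6.3
tcp_pos: [0.5542, 0.2524, 0.221]
tool_rot: [-180.0, -0.0, 90.2]
wrist_force: [0.1, 0.3, -0.5]
width: 0.0868
gripper_force: 0.0
```

Run:
```python
from h import *
p=arm.camera_params("wrist");i=arm.camera("wrist");cv2.imwrite("pics/w3.png",i)
import json;json.dump({k:np.array(v).tolist() for k,v in p.items()},open("pics/w3.json","w"))
print(arm.read_state()["joint_pos"],np.round(-np.array(p["R"]).T@p["t"],3))
```

```text
[-54.4871506   18.99528891  32.43005615  89.134999   -10.44640186
  74.90523512 -20.56078099] [0.553 0.33  0.369]
```

View pics/w3.png

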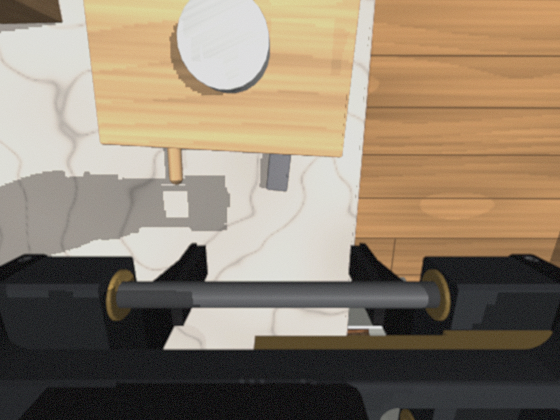

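The wrist view shows the dark tab between (266,153) and (287,191), and the shelf's front top edge from (101,143) to (342,157).

Run:
```python
from h import *
import json
p=json.load(open("pics/w3.json"));i=cv2.imread("pics/w3.png");S,D=arm.camera_params("scene"),arm.camera_params("side")
roi=np.zeros(i.shape[:2],np.uint8);roi[156:200,250:300]=1
m=((i.max(2)<125)&(roi>0)).astype(np.uint8)
c=max(cv2.findContours(m,0,2)[0],key=cv2.contourArea);b=cv2.boxPoints(cv2.minAreaRect(c));print(cv2.minAreaRect(c))
print("box@.02",[np.round(plane(p,q,.02),4)[:2] for q in b])
f=[plane(p,q,.052)[:2] for q in((101,143),(342,157),(84,0),(362,0))];print("shelf front",np.round(f,4))
bot=sorted(map(tuple,b),key=lambda q:-q[1])[:2];bot=sorted(bot);print(bot)
mid=tuple(np.mean(bot,0))
print("end mid tri scene",tri(p,mid,S,(333.8,264.5)),"side",tri(p,mid,D,(335.5,156)))
e=f[1]-f[0];print("edge angle deg",np.degrees(np.arctan2(e[1],e[0])),np.linalg.norm(e))
```

```text
((267.9010314941406, 171.4901123046875), (2.288585662841797, 31.24416732788086), 5.710593223571777)
box@.02 [array([0.5381, 0.2583]), array([0.5421, 0.2957]), array([0.5448, 0.2954]), array([0.5409, 0.258 ])]
shelf front [[0.3656 0.3116]
 [0.6223 0.298 ]
 [0.3717 0.4417]
 [0.6313 0.4427]]
[(np.float32(265.20798), np.float32(186.9208)), (np.float32(267.4852), np.float32(187.14853))]
end mid tri scene (array([ 0.53941361,  0.2501532 , -0.00975111]), np.float64(0.004175908427831321)) side (array([0.54692382, 0.25981618, 0.01308901]), np.float64(0.01652650112548961))
edge angle deg -3.030399593299744 0.25712282820897714
```

Run:
```python
from h import *
import json
p=json.load(open("pics/w3.json"));i=cv2.imread("pics/w3.png");S,D=arm.camera_params("scene"),arm.camera_params("side")
print(i[172,250:300:3].tolist())
g=cv2.cvtColor(i,cv2.COLOR_BGR2GRAY).astype(int);print(g[172,256:298].tolist());print(g[180:198,276].tolist())
for nm,P,im,(x,y,w,h) in(("w",p,i,(255,158,45,40)),("s",S,cv2.imread("pics/scene0.png"),(325,255,30,25)),("d",D,cv2.imread("pics/side0.png"),(325,143,30,20))):
    r=im[y:y+h,x:x+w];G=cv2.GaussianBlur(cv2.cvtColor(r,6),(3,3),0);t,m=cv2.threshold(G,0,255,cv2.THRESH_BINARY_INV+cv2.THRESH_OTSU)
    c=max(cv2.findContours(m,0,2)[0],key=cv2.contourArea);b=cv2.boxPoints(cv2.minAreaRect(c))+(x,y);print(nm,t,np.round(b,1).tolist(),np.round([plane(P,q,.02)[:2] for q in b],4).tolist())
```

```text
[[204, 214, 218], [198, 209, 216], [187, 196, 203], [193, 201, 211], [133, 139, 145], [136, 141, 149], [106, 104, 104], [136, 131, 131], [133, 128, 128], [133, 128, 131], [134, 131, 130], [137, 133, 134], [136, 131, 130], [176, 187, 192], [208, 216, 221], [207, 216, 221], [209, 217, 221]]
[197, 194, 199, 203, 168, 145, 140, 143, 143, 143, 136, 115, 104, 120, 130, 132, 131, 133, 129, 132, 130, 129, 132, 133, 131, 130, 130, 134, 129, 131, 131, 127, 137, 187, 216, 219, 217, 217, 218, 216, 218, 219]
[130, 131, 130, 127, 132, 129, 128, 131, 125, 124, 149, 196, 216, 216, 217, 217, 218, 217]
w 172.0 [[260.0, 158.0], [290.0, 158.0], [290.0, 191.0], [260.0, 191.0]] [[0.5322, 0.2931], [0.5678, 0.2933], [0.5684, 0.2533], [0.5317, 0.2531]]
s 101.0 [[327.1, 266.1], [338.3, 259.4], [344.6, 270.0], [333.4, 276.7]] [[0.5696, 0.2562], [0.5346, 0.256], [0.54, 0.2893], [0.5744, 0.2893]]
d 114.0 [[325.0, 143.0], [354.0, 143.0], [354.0, 160.0], [325.0, 160.0]] [[0.4893, 0.3044], [0.5716, 0.3652], [0.6217, 0.2659], [0.5436, 0.2087]]
```

Run:
```python
from h import *
import json
p=json.load(open("pics/w3.json"));i=cv2.imread("pics/w3.png");S,D=arm.camera_params("scene"),arm.camera_params("side")
G=cv2.GaussianBlur(cv2.cvtColor(i,6),(3,3),0).astype(int)
a=[]
for v in range(162,187,3):
    r=np.where(G[v,255:300]<139)[0]+255;r2=np.where(G[v,255:300]<120)[0]+255
    a.append((r[-1],v));print(v,r[0],r2.tolist(),r[-1],np.round(plane(p,(r[-1]+.7,v),.02)[:2],4))
X=np.array([plane(p,q,.02)[:2] for q in a]);k=np.polyfit(X[:,1],X[:,0],1);print("dx/dy",k[0],"x at y .27,.29",np.polyval(k,[.27,.29])-.013)
print(plane(p,(277,190),.02),tri(p,(277,190),S,(333.8,264.5)),tri(p,(277,190),D,(335.5,155.5)))
```

```text
162 267 [268, 269] 288 [0.5663 0.2885]
165 267 [268, 269] 288 [0.5664 0.285 ]
168 266 [268, 269] 288 [0.5664 0.2814]
171 266 [267, 268] 287 [0.5653 0.2778]
174 266 [267, 268] 287 [0.5653 0.2742]
177 266 [268] 287 [0.5654 0.2706]
180 266 [267] 286 [0.5642 0.2669]
183 265 [266, 267] 286 [0.5643 0.2632]
186 265 [267] 286 [0.5643 0.2595]
dx/dy 0.08631569397132646 x at y .27,.29 [0.55110938 0.55283569]
[0.55249998 0.25448524 0.02      ] (array([0.55103354, 0.25563087, 0.01286439]), np.float64(0.006018429684414414)) (array([0.55494859, 0.25524477, 0.0187254 ]), np.float64(0.005305135066256244))
```

>>> advance --rows '[{"x": 0.02, "y": -0.0025, "z": 0.04, "yaw": 4, "aperture": 0.087}, {"z": 0.045, "aperture": 0.087}, {"z": 0.045, "aperture": 0.087}, {"z": 0.04, "aperture": 0.087}, {"z": 0.025, "aperture": 0.087}, {"z": 0.008, "aperture": 0.087}, {"aperture": 0.087}]'

```text
time_s: 7.05
tcp_pos: [0.5517, 0.2722, 0.0175]
tool_rot: [-179.9, 0.0, 86.0]
wrist_force: [-0.2, 0.1, 1.1]
width: 0.0866
gripper_force: 0.0
```

>>> advance --rows '[{"aperture": 0.02}, {"aperture": 0.02}, {"aperture": 0.02}, {"aperture": 0.02}, {"aperture": 0.02}, {"aperture": 0.02}, {"aperture": 0.02}, {"aperture": 0.02}]' --force 12

```text
time_s: 7.85
tcp_pos: [0.552, 0.2724, 0.0179]
tool_rot: [-180.0, -0.0, 86.0]
wrist_force: [0.8, -0.4, -0.4]
width: 0.031
gripper_force: 0.0
```

>>> advance --rows '[{"aperture": 0.02}, {"aperture": 0.02}, {"aperture": 0.02}]'

```text
time_s: 8.15
tcp_pos: [0.552, 0.2724, 0.0179]
tool_rot: [-180.0, -0.0, 86.0]
wrist_force: [0.9, 0.2, -1.4]
width: 0.0262
gripper_force: 11.7
```

>>> advance --rows '[{"x": -0.01, "aperture": 0.02}, {"x": -0.02, "aperture": 0.02}, {"x": -0.02, "aperture": 0.02}, {"x": -0.02, "aperture": 0.02}, {"x": -0.02, "aperture": 0.02}, {"x": -0.02, "aperture": 0.02}, {"x": -0.02, "aperture": 0.02}, {"x": -0.02, "aperture": 0.02}]'

```text
time_s: 8.95
tcp_pos: [0.5409, 0.12, 0.0179]
tool_rot: [-180.0, -0.0, 85.9]
wrist_force: [-0.1, 1.0, -0.9]
width: 0.0264
gripper_force: 11.7
```

>>> advance --rows '[{"x": -0.006, "aperture": 0.02}, {"aperture": 0.02}, {"aperture": 0.06}, {"aperture": 0.06}, {"aperture": 0.06}, {"aperture": 0.06}, {"aperture": 0.06}, {"aperture": 0.06}]'

```text
time_s: 9.75
tcp_pos: [0.541, 0.117, 0.0179]
tool_rot: [-180.0, -0.0, 86.0]
wrist_force: [0.9, -0.5, 0.3]
width: 0.0587
gripper_force: 0.0
```

>>> advance --rows '[{"z": -0.03, "aperture": 0.087}, {"x": 0.01, "z": -0.05, "aperture": 0.087}, {"x": 0.02, "z": -0.05, "aperture": 0.087}, {"x": 0.03, "z": -0.05, "aperture": 0.087}, {"x": 0.01, "z": -0.02, "aperture": 0.087}, {"aperture": 0.087}, {"aperture": 0.087}]'

```text
time_s: 10.45
tcp_pos: [0.5454, 0.1806, 0.2059]
tool_rot: [-180.0, -0.0, 86.0]
wrist_force: [0.4, 0.4, -0.5]
width: 0.0869
gripper_force: 0.0
```

Run:
```python
from h import *
import json
p=arm.camera_params("wrist");i=arm.camera("wrist");cv2.imwrite("pics/w4.png",i)
json.dump({k:np.array(v).tolist() for k,v in p.items()},open("pics/w4.json","w"))
cv2.imwrite("pics/scene4.png",arm.camera("scene"));cv2.imwrite("pics/side4.png",arm.camera("side"))
v=cv2.resize(i[0:240,130:450],(533,400));s=cv2.resize(cv2.imread("pics/scene4.png")[180:310,260:440],(267,193));t=cv2.resize(cv2.imread("pics/side4.png")[100:230,240:420],(267,193))
cv2.imwrite("pics/v4.png",cv2.hconcat([v,cv2.copyMakeBorder(cv2.vconcat([s,t]),0,14,0,0,0)]))
```

```text
(no output)
```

View pics/v4.png

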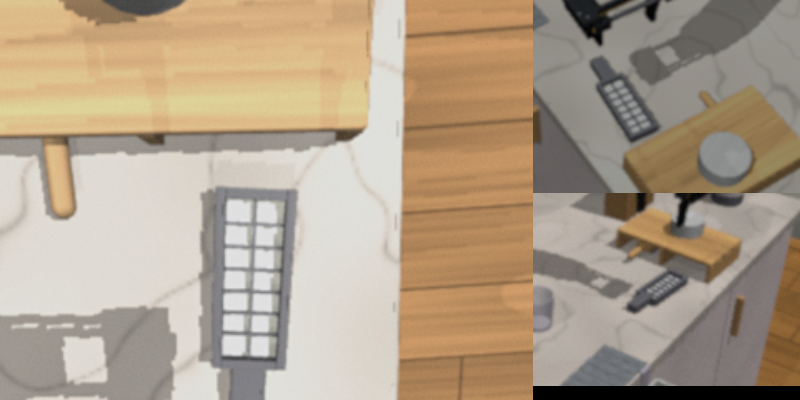

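The wrist crop shows the filter wholly out, with frame corners at (219,188), (296,190), (285,368) and (213,365) and a clear gap to the shelf.

Run:
```python
from h import *
import json
p=json.load(open("pics/w4.json"));S,D=arm.camera_params("scene"),arm.camera_params("side")
C=[(130+x/1.6667,y/1.6667) for x,y in((219,188),(296,190),(285,368),(213,365))]
X=np.array([plane(p,c,.02)[:2] for c in C]);print(X.round(4).tolist());print("mid",X.mean(0),"w",np.linalg.norm(X[0]-X[1]),np.linalg.norm(X[3]-X[2]),"l",np.linalg.norm(X[0]-X[3]),np.linalg.norm(X[1]-X[2]))
d=(X[0]+X[1]-X[2]-X[3]);print("dir deg",np.degrees(np.arctan2(d[1],d[0])))
i=cv2.imread("pics/scene4.png")
# height: triangulate frame centre with scene & side (centre by corner pixels)
sc=lambda q,y0,x0,dy:(x0+(q[0]-533)/1.4833,y0+(q[1]-dy)/1.4846)
m=lambda L:np.mean(L,0)
s=m([sc(q,180,260,0) for q in((596,84),(622,73),(657,127),(633,138))]);t=m([sc(q,100,240,193) for q in((640,290),(655,304),(687,280),(668,271))])
w=m(C);print(tri(p,w,S,s),tri(p,w,D,t),tri(S,s,D,t))
```

```text
[[0.5332, 0.2724], [0.5832, 0.2677], [0.5704, 0.146], [0.5185, 0.1519]]
mid [0.55135442 0.20952944] w 0.0502240060905243 0.05215986138824581 l 0.12141065395286162 0.1223559756135697
dir deg 83.50655827828453
(array([0.55101007, 0.2132923 , 0.01826971]), np.float64(0.0021668713484162836)) (array([0.55177895, 0.21143238, 0.01067418]), np.float64(0.0001015037442830831)) (array([0.54976894, 0.21150548, 0.01136883]), np.float64(0.0042607127515652925))
```

>>> advance --rows '[{"x": 0.0307, "y": 0.0035, "z": 0.01, "yaw": 2, "aperture": 0.087}, {"z": 0.045, "aperture": 0.087}, {"z": 0.045, "aperture": 0.087}, {"z": 0.045, "aperture": 0.087}, {"z": 0.03, "aperture": 0.087}, {"z": 0.013, "aperture": 0.087}, {"aperture": 0.087}]'

```text
time_s: 11.3
tcp_pos: [0.5503, 0.2098, 0.0169]
tool_rot: [-179.8, 0.1, 83.9]
wrist_force: [-0.2, 0.3, 0.3]
width: 0.0867
gripper_force: 0.0
```

>>> advance --rows '[{"aperture": 0.04}, {"aperture": 0.04}, {"aperture": 0.04}, {"aperture": 0.04}, {"aperture": 0.04}, {"aperture": 0.04}, {"aperture": 0.04}, {"aperture": 0.04}]' --force 15

```text
time_s: 12.1
tcp_pos: [0.5513, 0.2113, 0.0185]
tool_rot: [180.0, -0.0, 84.0]
wrist_force: [-1.3, -0.8, 3.6]
width: 0.054
gripper_force: 15.0
```

>>> advance --rows '[{"z": -0.01, "aperture": 0.04}, {"z": -0.02, "aperture": 0.04}, {"z": -0.02, "yaw": -2, "aperture": 0.04}, {"z": -0.02, "yaw": -2, "aperture": 0.04}, {"z": -0.01, "yaw": -2, "aperture": 0.04}, {"aperture": 0.04}, {"aperture": 0.04}]'

```text
time_s: 12.8
tcp_pos: [0.5508, 0.2111, 0.0977]
tool_rot: [-180.0, -0.0, 89.9]
wrist_force: [0.1, -0.5, -2.6]
width: 0.054
gripper_force: 15.0
```

>>> advance --rows '[{"x": -0.02, "y": 0.003, "aperture": 0.04}, {"x": -0.04, "y": 0.007, "aperture": 0.04}, {"x": -0.045, "y": 0.007, "aperture": 0.04}, {"x": -0.045, "y": 0.007, "aperture": 0.04}, {"x": -0.045, "y": 0.007, "aperture": 0.04}, {"x": -0.045, "y": 0.008, "aperture": 0.04}, {"x": -0.045, "y": 0.008, "aperture": 0.04}, {"x": -0.03, "y": 0.008, "aperture": 0.04}]'

```text
time_s: 13.6
tcp_pos: [0.605, -0.1079, 0.097]
tool_rot: [-179.9, 0.1, 89.7]
wrist_force: [0.0, -0.0, -2.0]
width: 0.0538
gripper_force: 15.0
```

>>> advance --rows '[{"x": -0.021, "aperture": 0.04}, {"aperture": 0.04}, {"aperture": 0.04}]'

```text
time_s: 13.9
tcp_pos: [0.6053, -0.1248, 0.097]
tool_rot: [-179.9, -0.0, 89.9]
wrist_force: [-0.3, -0.2, -1.5]
width: 0.0536
gripper_force: 15.0
```

Run:
```python
from h import *
p=arm.camera_params("wrist");cv2.imwrite("pics/w5.png",arm.camera("wrist"))
a=arm.camera("scene");b=arm.camera("side");cv2.imwrite("pics/scene5.png",a);cv2.imwrite("pics/side5.png",b)
cv2.imwrite("pics/v5.png",cv2.hconcat([cv2.resize(x,(400,400)) for x in(a[110:230,180:300],b[170:290,220:340])]))
```

```text
(no output)
```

View pics/v5.png

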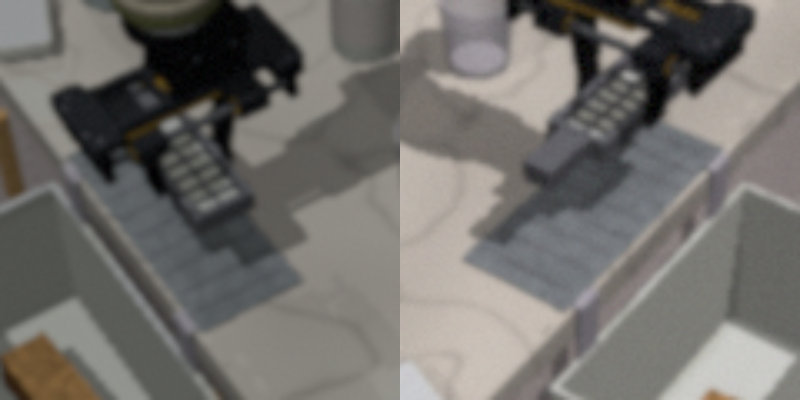

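The filter hangs level over the mat in both crops: its frame is at (205,165) on the left and its tab at (555,155) on the right. I'll lower it softly.

>>> advance --rows '[{"z": 0.015, "aperture": 0.04}, {"z": 0.02, "aperture": 0.04}, {"z": 0.02, "aperture": 0.04}, {"z": 0.01, "aperture": 0.04}, {"z": 0.004, "aperture": 0.04}, {"z": 0.002, "aperture": 0.04}, {"aperture": 0.04}]'

```text
time_s: 14.75
tcp_pos: [0.6063, -0.1249, 0.0276]
tool_rot: [180.0, -0.0, 90.0]
wrist_force: [-0.3, -0.5, -1.7]
width: 0.0534
gripper_force: 15.0
```

>>> advance --rows '[{"z": 0.001, "aperture": 0.04}, {"z": 0.001, "aperture": 0.04}, {"aperture": 0.04}]'

```text
time_s: 15.05
tcp_pos: [0.6061, -0.1249, 0.0254]
tool_rot: [180.0, -0.0, 90.0]
wrist_force: [-0.3, 0.4, -1.5]
width: 0.0541
gripper_force: 15.0
```

>>> advance --rows '[{"z": 0.001, "aperture": 0.04}, {"z": 0.001, "aperture": 0.04}, {"aperture": 0.04}]'

```text
time_s: 15.35
tcp_pos: [0.6059, -0.1248, 0.023]
tool_rot: [-180.0, -0.0, 90.0]
wrist_force: [-0.3, 0.1, -1.3]
width: 0.054
gripper_force: 15.0
```

>>> advance --rows '[{"z": 0.001, "aperture": 0.04}, {"aperture": 0.04}]'

```text
time_s: 15.55
tcp_pos: [0.6059, -0.1249, 0.022]
tool_rot: [-180.0, -0.0, 90.0]
wrist_force: [0.7, -0.5, -2.0]
width: 0.0537
gripper_force: 15.0
```

>>> advance --rows '[{"z": 0.001, "aperture": 0.04}, {"aperture": 0.04}]'

```text
time_s: 15.75
tcp_pos: [0.6061, -0.1249, 0.0215]
tool_rot: [180.0, -0.0, 90.0]
wrist_force: [-1.4, 0.5, 2.4]
width: 0.0539
gripper_force: 15.0
```

Contact: the vertical force has turned from -2 N to +2.4 N at the expected height. I'll release and rise.

>>> advance --rows '[{"aperture": 0.087}, {"aperture": 0.087}, {"aperture": 0.087}, {"aperture": 0.087}, {"aperture": 0.087}, {"aperture": 0.087}, {"aperture": 0.087}]'

```text
time_s: 16.45
tcp_pos: [0.606, -0.1249, 0.0212]
tool_rot: [-180.0, -0.0, 90.0]
wrist_force: [0.0, -0.6, 0.0]
width: 0.0865
gripper_force: 0.0
```

>>> advance --rows '[{"z": -0.02, "aperture": 0.087}, {"z": -0.04, "aperture": 0.087}, {"z": -0.05, "aperture": 0.087}, {"x": 0.02, "z": -0.05, "aperture": 0.087}, {"x": 0.045, "z": -0.02, "aperture": 0.087}, {"x": 0.045, "aperture": 0.087}, {"aperture": 0.087}, {"aperture": 0.087}]'

```text
time_s: 17.25
tcp_pos: [0.606, -0.0149, 0.1975]
tool_rot: [-180.0, -0.0, 90.1]
wrist_force: [-0.2, -0.9, -0.8]
width: 0.0871
gripper_force: 0.0
```

Run:
```python
from h import *
a=arm.camera("scene");b=arm.camera("side");cv2.imwrite("pics/scene6.png",a);cv2.imwrite("pics/side6.png",b)
cv2.imwrite("pics/v6.png",cv2.hconcat([cv2.resize(x,(400,400)) for x in(a[120:240,180:300],b[180:300,230:350])]))
```

```text
(no output)
```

View pics/v6.png

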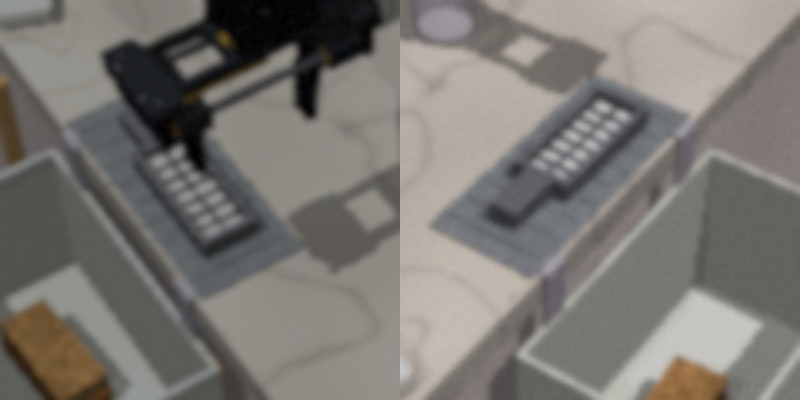

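The filter lies flat along the mat. In the side crop its tab end is at (502,218) and its far end at about (625,107). The brush is in the bin.

Run:
```python
from h import *
D=arm.camera_params("side")
f=lambda x,y:plane(D,(230+(x-400)*.3,180+y*.3),.023)[:2]
a,b=f(502,213),f(622,103);c=(a+b)/2;print(a,b,c,np.linalg.norm(a-b))
if abs(c[0]-.606)<.018 and abs(c[1]+.15)<.025: print(arm.sign_off())
```

```text
[ 0.60925956 -0.24459064] [ 0.61235379 -0.07533225] [ 0.61080668 -0.15996144] 0.16928666754648933
the job is handed in; nothing more can be done
None
```

The job is handed in, result not shown: the brush is in the bin, and the filter lies flat, released, about 5 mm across and 10 mm along from the mat's centre, tab toward -y, after about 17 s on the robot's clock.

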